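# Click the filter carriage into its rail notch

## Task

Trip the reference shutter first: press the blue spring plunger on the grey shutter box right down to its stop, keep it there for a moment, and let it spring fully back up. Then take the yellow knob of the filter carriage and slide it along the optical rail until you feel its ball drop into the notch at the red flag. Finish while still holding the knob, with the carriage settled in the notch, and leave everything else on the bench where it stands.

Things in the scene. Friction and masses are not known exactly. Their poses are not given: they have to be found in the camera images.
- rail: Optical rail, fixed: aluminium base plate 100 mm (x) by 310 mm (y), two dark steel tracks along its y axis. Grey lamp house at its -y end, black detector block at its +y end: both 106 mm high, 50 mm wide, centred 12 mm to +x of the rail's middle line, inner faces 115 mm from the rail's centre. Origin at the centre of the underside; the carriage slides along the rail's y.
- carriage (a joint): Carriage position along the rail, m: 0 at the end stop by the lamp house, 0.14 at the end stop by the detector; grows along the rail's +y. Starts between 0 and 0.04; the notch lies at 0.07 to 0.12. Drag about 1 N away from the notch. The carriage is an aluminium slab 60 mm along the rail, 102 mm across, its top 43 mm above the bench.
- knob_top (a point): Centre of the top of the carriage's yellow upright knob, 89 mm above the bench, 46 mm to -x of the rail's middle line. Knob: 16 mm along the rail, 24 mm across, 46 mm tall. A round amber filter in a frame (46 mm wide, top 92 mm above the bench, square to the rail) is on the same slab, its near edge 35 mm to +x of the knob's centre. The slab beside the knob along the rail is bare.
- notch (a point): Centre of the detent notch, 9 mm wide, 26 mm above the bench on the rail's middle line; its y axis is the rail's y. A red flag, 6 mm wide, 34 mm high, stands level with it 56 mm to +x of that line. The carriage is seated when the knob's centre (and the white mark on the slab's +x edge) is level with the notch and flag along the rail.
- index_strip: Fixed brass strip between the tracks that bears the notch at its middle; origin on the bench under the notch, y along the rail. A sprung 12 mm ball under the carriage, level with the knob along the rail, rolls on it and drops 2 mm into the notch. From 4.5 mm before the notch's centre the ball pulls the carriage on with up to 6 N; past the centre it holds it back with up to 6 N.
- shutter_box: Grey reference shutter box, fixed to the bench, 100 mm (x) by 110 mm (y), 60 mm high, a steel collar on top 38 mm in diameter up to 70 mm; origin at the centre of its underside.
- plunger_top (a point): Centre of the top of the blue round plunger head, 32 mm in diameter, 10 mm thick, in the middle of the shutter box; 100 mm above the bench when up, 86 mm when down on its stop. It is pressed straight down.
- plunger (a joint): How far the plunger is pressed, m: 0 up, 0.014 on its stop. A spring returns it: 3 N at the top, 8 N at the stop.
- amber_vial: loose bystander, to be left alone; origin at the centre of its underside; small amber vial, 26 mm in diameter, 50 mm tall, beyond the shutter box.
- clear_vial: loose bystander, to be left alone; origin at the centre of its underside; small clear vial, 26 mm in diameter, 50 mm tall, on the robot's side of the shutter box.
- spare_filter: loose bystander, to be left alone; origin at the centre of its underside; dark filter ring lying flat, 44 mm in diameter, 7 mm high, beyond the rail.
- beaker: loose bystander, to be left alone; origin at the centre of its underside; empty glass beaker, 68 mm in diameter, 85 mm tall.
- amber_bottle: loose bystander, to be left alone; origin at the centre of its underside; amber reagent bottle, 90 mm in diameter, 160 mm tall.
- carton: loose bystander, to be left alone; origin at the centre of its underside; beige carton 50 x 150 x 35 mm.
- wash_bottle: loose bystander, to be left alone; origin at the centre of its underside; white bottle with a red cap, 70 mm in diameter, 130 mm tall, far to the left.
- vial_tray: loose bystander, to be left alone; origin at the centre of its underside; blue divided tray 120 x 160 x 30 mm, far to the right.

How it is judged (in metres and radians):
On the way, in this order (a step that is already met when the one before it is completed fails the run):
1. the plunger is pressed down to its stop while the carriage is still before the notch (value of joint plunger above 0.0125 m and y of knob_top in the frame of notch below -0.01 m), for 0.2 s.
2. the plunger has sprung back up (value of joint plunger below 0.002 m), for 0.1 s.
3. the carriage is in the notch, held by the fingers (y of knob_top in the frame of notch between -0.0025 and 0.0025 m and contact force between the fingers and carriage above 1.5 N), for 0.3 s.
At the end, for the whole second after the job is handed in: The carriage stands still with its knob level with the notch to within 2.5 mm along the rail, the fingers still hold the carriage (contact force over 1.5 N), and the plunger is up (within 2 mm) (all of step 3 and value of joint plunger below 0.002 m and velocity of joint carriage between -0.005 and 0.005 m/s); the arm keeps its last pose, push and grip.
It fails at once if a bystander is pushed more than 20 mm or tipped (distance of any of amber_vial, clear_vial, spare_filter, beaker, amber_bottle, carton, wash_bottle, vial_tray from where it was at the start of the episode above 0.02 m or angle between any of amber_vial, clear_vial, spare_filter, beaker, amber_bottle, carton, wash_bottle, vial_tray's own z axis and vertical above 0.5 rad).
It also fails if it takes over 51 s, if anything falls off the work surface, if the arm or the gripper's body presses on something with over 40 N, if the wrist force passes 120 N, or if a joint passes its speed limit or range.

## Robot

A 6-joint arm with a two-finger parallel gripper is mounted at the origin on the work surface. World frame = base frame: x ahead of the robot, y to its left, z up, the work surface at z = 0. Lengths are in mm, angles in rad, forces in N, time in s.
With the tool pointing down it reaches from about 275 to 1000 mm from the base axis. Payload 8.4 kg.
Tool frame: the origin (TCP) lies midway between the tips of the shut fingers; the grasp point (between the pads) lies 19 mm behind it; z points along the fingers, y is the line along which they close (so a half turn about z gives the same grasp; the last joint's range is limited). The gripper opens to 85 mm and grips with 20 to 120 N. Pads are 22 mm wide; open, the fingers measure 114 mm over their backs; the gripper's body (76 mm by 85 mm) begins 54 mm behind the grasp point. The pads swing forward as they close: fully open they stand 13 mm farther back than shut.
Start: joints at [-1.131, 0.353, 1.633, -0, 1.155, -0.002], TCP at [267.228, -564.993, 231.281] pointing down, gripper open.
Joint ranges: [-2.63, 2.63], [-0.92, 2.1], [0.06, 2.66], [-1.3, 4.44], [0, 2.69], [-3.02, 3.02]. Speed limits (rad/s): [2.22, 2.22, 2.79, 3.14, 3.14, 3.14].

## Interface

Orientations are given as [roll, pitch, yaw] about the fixed x, y, z axes, in that order (R = Rz(yaw) Ry(pitch) Rx(roll)).
In Python, from rig import telemetry, optics, r gives the robot as it stands.
- The arm moves only by the tool play_rows, never from a script. Its arguments are lists of equal length, an entry for each row: "dp": the shift along the tool's x, y, z in units of 40 mm (1.0 is 40 mm), a list of three; "rot": the turn, a rotation vector about the tool's x, y, z in units of 6 degrees (1.0 is 6 degrees), a list of three. In form: {"dp": [[tx, ty, tz], ...], "rot": [[ax, ay, az], ...]}. A call has 1 to 5 rows; each row is the pose to reach, as a shift and turn from the pose commanded when the call began, along the tool's axes at that moment; what a row does not reach only later rows make up. A row lasts 1/12 s, in which the tool goes at most 41.7 mm and 7.16 degrees, less where a joint would pass 70% of its speed; a pose out of reach is approached as far as the arm can. A call with a gripper value outside its range is refused whole. "fingers" is the opening, from 0 (shut) to 1 (fully open), set as the call begins (left out, the last holds). The fingers move at their own pace and stop on an object; "grip_force" is the grip in N (left out, the last holds). Time passes only in rows, so rows that repeat a pose let the fingers close. It gives the time, the measured TCP pose, the force, the opening and the grip force at its end, in the units of the state.
- telemetry.sense(): the state, without advancing time (a new reading comes with each control period).
- optics.grab_frame(name): name is "side" or "top" or "wrist"; returns a dict with "color" (400x640x3 uint8, red, green, blue), "mtx" (3x3 intrinsics, pixels), "R" (3x3) and "t" (3): a world point X has camera coordinates R X + t; the wrist camera has in their place "mount" (4x4, takes a point from camera to tool coordinates, whose origin is the TCP and whose axes are the flange's). Camera axes: x right, y down, z forward; pixel columns grow to the right and rows downward; lengths in mm; the calibration is good to about 2 mm. A picture is of the moment at which its call begins: read the wrist's pose just before it. There is no depth.
- r.sign_off(): hands the job in; it is judged then, once.
The state is a dict: "clock": time; "qpos": joint angles; "qvel": joint speeds; "joint_efforts": joint torques, N m; "eef_pos": TCP position; "tcp_rot": TCP orientation; "contact_force": force on the tool from outside, world axes, zero at the start; "wrist_torque": the same for the moment, N m; "opening": opening from 0.0 (shut) to 1.0 (fully open); "grasp_force": force on a finger pad.
Only numpy, scipy, OpenCV 4.12 (cv2) and the standard library are available. Lean on these libraries where they do the work, as an engineer would, in place of code of your own. Each camera call takes 0.05 s, during which the arm holds its last target. There are 200 camera calls.

## Working session

There is one attempt and no reset: what is moved stays moved. The work goes in short steps, Python scripts to look and compute and a tool call to move; the robot and the scene stay as the last step left them, time stands still between calls to the robot, and variables do not carry over. Pictures are saved under pics/ and viewed, at most 10 in all, crops included, and the job is handed in when it is done.

Besides the shell and the picture viewer there is one more tool, called as name(argument=value, ...) on one line, values as JSON. play_rows: Moves the arm, as the interface text tells. Its arguments: {"type":"object","properties":{"dp":{"type":"array"},"rot":{"type":"array"},"fingers":{"type":"number"},"grip_force":{"type":"number"}},"required":["dp","rot"]}

```bash
mkdir -p pics; ls; cat > grab.py <<'E'
from rig import telemetry, optics, r
import cv2, pickle
s=telemetry.sense()
print(s)
d={}
for n in ("side","top"):
    f=optics.grab_frame(n); d[n]=f
    cv2.imwrite(f"pics/{n}0.png",f["color"][:,:,::-1]); print(n,f["mtx"],f["R"],f["t"])
pickle.dump(d,open("f0.pkl","wb"))
E
python3 grab.py
```

```text
pics
{'clock': 0.0, 'qpos': array([-1.13142383e+00,  3.53627729e-01,  1.63414655e+00,  3.46569814e-05,
        1.15523558e+00, -2.41464347e-03]), 'qvel': array([-0.00105655,  0.00075322,  0.00027397,  0.00101095, -0.00067676,
        0.00016192]), 'joint_efforts': array([-9.62427803e-04, -6.05258346e+01, -3.42067909e+01, -1.21336452e-04,
        9.48950270e-03, -3.81835406e-06]), 'eef_pos': array([ 267.01353243, -564.54489233,  230.56913809]), 'tcp_rot': array([-3.14017553e+00, -3.51094182e-05,  4.41773102e-01]), 'contact_force': array([-0.04945239,  0.41280833,  0.00145132]), 'wrist_torque': array([ 0.00502165, -0.00657413, -0.0644978 ]), 'grasp_force': 0.0, 'opening': 0.995239238716352}
side [[364.82473368   0.         317.28004071]
 [  0.         364.82473368 203.40716557]
 [  0.           0.           1.        ]] [[-0.99682983  0.07830935 -0.01406869]
 [ 0.06384691  0.68181032 -0.72873744]
 [-0.04747478 -0.72732546 -0.68464868]] [ 556.85656733   18.1139211  1626.51182726]
top [[422.38677985   0.         323.70001455]
 [  0.         422.38677985 194.63486752]
 [  0.           0.           1.        ]] [[ 0.00989279 -0.99988938 -0.01110637]
 [-0.99351812 -0.0085707  -0.11335026]
 [ 0.11324253  0.01215573 -0.99349301]] [  11.63442386  579.7023688  1391.45247805]
```

View pics/side0.png

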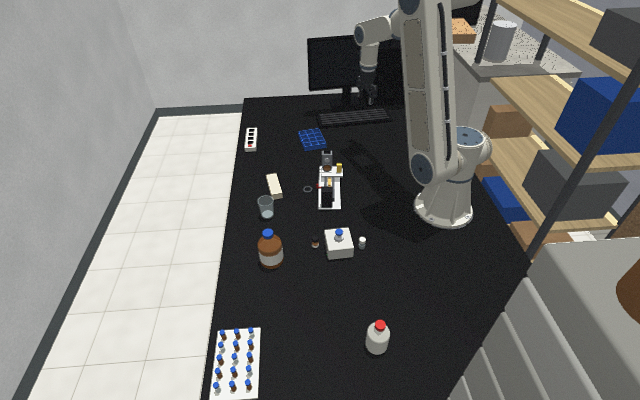

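View pics/top0.png

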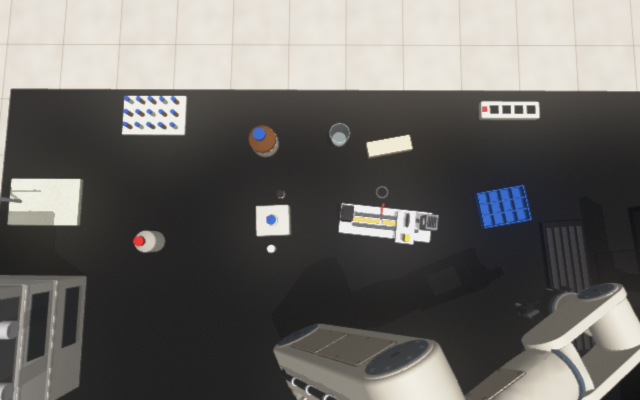

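The side view shows the box with its plunger at (339,233) and the rail at about (329,185). In the top view the plunger is at (271,219), the knob at (406,238), the red flag at (382,210), the lamp house at about (430,221) and the detector at about (347,212).

```bash
cat > geo.py <<'E'
import numpy as np, cv2, pickle
def ray_plane(f,uv,z):
    R,t=f["R"],f["t"]; d=R.T@np.linalg.solve(f["mtx"],[uv[0],uv[1],1]); c=-R.T@t
    return c+d*(z-c[2])/d[2]
def blobs(img,roi,lo,hi,amin=3):
    x0,y0,x1,y1=roi
    h=cv2.cvtColor(np.ascontiguousarray(img[y0:y1,x0:x1]),cv2.COLOR_RGB2HSV)
    m=cv2.inRange(h,np.array(lo),np.array(hi))
    n,l,s,c=cv2.connectedComponentsWithStats(m,connectivity=8)
    return [(s[i,4],c[i]+[x0,y0],s[i,:4]+[x0,y0,0,0]) for i in range(1,n) if s[i,4]>=amin]
E
cat > m0.py <<'E'
from geo import *
d=pickle.load(open("f0.pkl","rb")); T=d["top"]; S=d["side"]
for nm,f,roi,lo,hi,z in [("plT",T,(250,200,295,240),(100,120,60),(130,255,255),100),("plS",S,(325,222,355,262),(100,120,60),(130,255,255),97),
 ("knT",T,(335,195,445,250),(22,120,90),(35,255,255),89),("knS",S,(310,145,350,215),(22,120,90),(35,255,255),80),
 ("flT",T,(335,190,445,250),(0,130,90),(6,255,255),34),("flS",S,(310,145,350,215),(0,130,90),(6,255,255),20),
 ("boxT",T,(245,195,300,245),(0,0,120),(180,60,255),60)]:
    for a,c,b in blobs(f["color"],roi,lo,hi): print(nm,a,c.round(1),b,ray_plane(f,c,z).round(1))
a=cv2.resize(T["color"][190:255,245:445],None,fx=4,fy=4,interpolation=cv2.INTER_CUBIC)
b=cv2.resize(S["color"][140:265,240:380],None,fx=2.4,fy=2.4,interpolation=cv2.INTER_CUBIC)
c=np.zeros((a.shape[0]+b.shape[0],800,3),np.uint8); c[:a.shape[0],:a.shape[1]]=a; c[a.shape[0]:,:b.shape[1]]=b
cv2.imwrite("pics/c0.png",c[:,:,::-1]); print(c.shape)
E
python3 m0.py
```

```text
plT 58 [270.5 219.1] [267 215   8   9] [491.6 185.4 100. ]
plS 39 [338.5 231.7] [335 229   8   7] [490.6 190.3  97. ]
knT 60 [365.8 219.8] [353 218  26   5] [ 493.1 -119.8   89. ]
knT 29 [388.7 222.2] [383 221  12   4] [ 485.8 -193.2   89. ]
knT 30 [406.  237.5] [404 235   5   6] [ 437.6 -248.    89. ]
knS 43 [338.7 166.6] [336 163   6   9] [ 437.5 -237.    80. ]
knS 7 [328.7 180.9] [328 179   2   5] [ 494.9 -136.8   80. ]
flT 10 [382.6 205.2] [382 203   3   6] [ 545.5 -181.    34. ]
flS 8 [317.6 185.9] [316 184   5   4] [ 542.8 -177.    20. ]
boxT 958 [272.7 220.1] [256 205  34  31] [490.6 183.8  60. ]
(560, 800, 3)
```

View pics/c0.png

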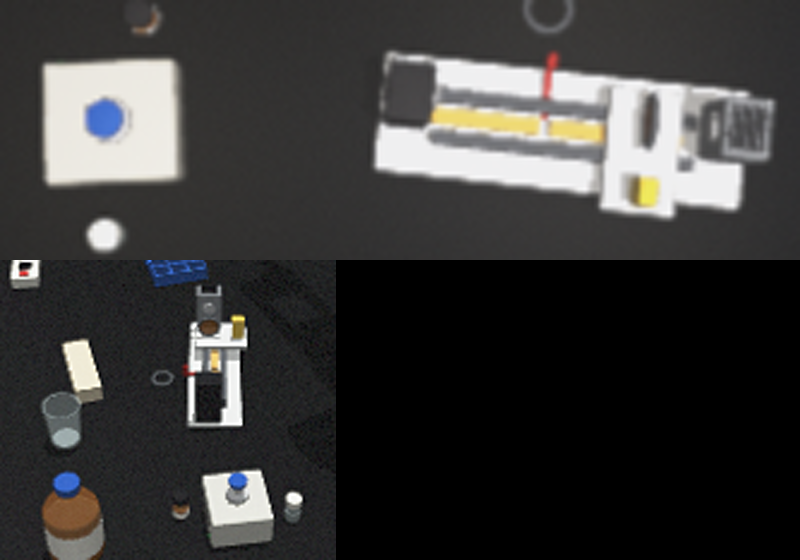

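play_rows(dp=[[0.65, -0.73, 0], [1.3, -1.46, 0], [1.95, -2.2, 0], [2.6, -2.9, 0], [3.25, -3.65, 0]], rot=[[0, 0, 1.04], [0, 0, 2.08], [0, 0, 3.1], [0, 0, 4.16], [0, 0, 5.2]], fingers=0, grip_force=40)

```text
clock: 0.52
eef_pos: [322.3, -375.7, 231.0]
tcp_rot: [-3.141, 0.0, -0.109]
contact_force: [0.5, 0.2, 0.5]
opening: 0.296
grasp_force: 0.0
```

play_rows(dp=[[0.44, -0.92, 0], [0.88, -1.84, 0], [1.32, -2.76, 0], [1.76, -3.68, 0], [2.2, -4.6, 0]], rot=[[0, 0, 0], [0, 0, 0], [0, 0, 0], [0, 0, 0], [0, 0, 0]])

```text
clock: 0.93
eef_pos: [429.2, -201.5, 231.3]
tcp_rot: [3.142, -0.0, -0.103]
contact_force: [0.5, -0.7, 0.3]
opening: 0.002
grasp_force: 0.0
```

```bash
cat > w.py <<'E'
import sys,pickle,cv2
from rig import telemetry, optics, r
s=telemetry.sense(); f=optics.grab_frame("wrist"); print(s["clock"],s["eef_pos"],s["tcp_rot"],f["mount"].round(3).tolist(),f["mtx"])
pickle.dump((s,f),open(sys.argv[1]+".pkl","wb")); cv2.imwrite(f"pics/{sys.argv[1]}.png",f["color"][:,:,::-1])
E
python3 w.py w1
```

```text
0.9333 [ 429.17055041 -201.54747159  231.30475244] [ 3.14154410e+00 -8.20393220e-05 -1.03029484e-01] [[-0.001, -0.966, -0.26, 66.96], [1.0, -0.001, -0.001, 1.189], [0.001, -0.26, 0.966, -142.32], [0.0, 0.0, 0.0, 1.0]] [[280.77468056   0.         323.96998719]
 [  0.         280.77468056 200.98229217]
 [  0.           0.           1.        ]]
```

View pics/w1.png

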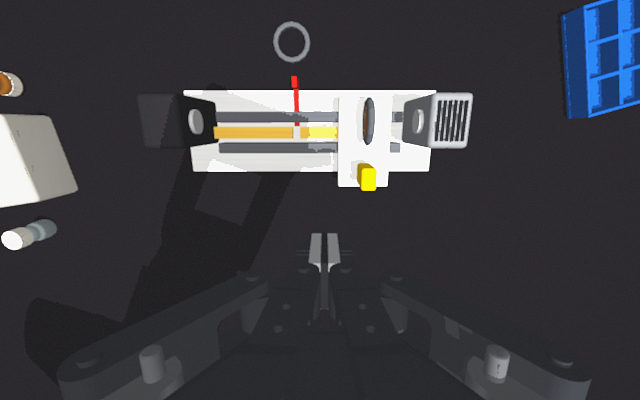

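The wrist view is clear. The knob is at (368,178), the flag runs from (294,78) down to (297,125), and the notch gap in the strip is at (297,132). The rail is almost parallel to the image rows.

```bash
cat >> geo.py <<'E'
from scipy.spatial.transform import Rotation as Ro
def wcam(s,f):
    M=f["mount"]; Rt=Ro.from_euler("xyz",s["tcp_rot"]).as_matrix()
    Rc=Rt@M[:3,:3]; c=Rt@M[:3,3]+s["eef_pos"]
    return dict(mtx=f["mtx"],R=Rc.T,t=-Rc.T@c,color=f["color"])
E
cat > m1.py <<'E'
from geo import *
import sys
s,f=pickle.load(open(sys.argv[1]+".pkl","rb")); W=wcam(s,f); im=f["color"]
h=cv2.cvtColor(np.ascontiguousarray(im),cv2.COLOR_RGB2HSV)
for nm,lo,hi,z in [("yel",(22,120,60),(35,255,255),89),("red",(0,130,90),(6,255,255),34),("strip",(15,100,60),(35,255,255),28)]:
    for a,c,b in blobs(im,(150,60,480,210),lo,hi,20): print(nm,a,c.round(1),b,ray_plane(W,c,z).round(1))
for v in range(162,194,3): print(v,[int(x) for x in im[v,356:382:2,0]],end=";")
print()
print("strip",[tuple(int(q) for q in im[131,u]) for u in range(284,314,2)])
E
python3 m1.py w1
```

```text
yel 521 [263.8 131.5] [222 127  70  11] [ 496. -150.   89.]
yel 392 [318.3 132. ] [300 127  37  11] [ 490.  -203.2   89. ]
yel 462 [366.4 176.9] [357 163  20  28] [ 440.4 -247.4   89. ]
red 194 [295.2  91.3] [291  76   8  36] [ 536.1 -180.9   34. ]
strip 885 [252.3 132. ] [213 126  80  13] [ 496.9 -123.4   28. ]
strip 417 [318.5 132. ] [300 127  38  11] [ 488.7 -202.2   28. ]
strip 478 [366.3 176.8] [357 163  20  28] [ 428.6 -255.4   28. ]
162 [229, 232, 219, 218, 217, 251, 250, 248, 247, 247, 247, 247, 247];165 [228, 151, 167, 170, 171, 171, 169, 184, 251, 248, 247, 247, 247];168 [218, 150, 157, 175, 236, 242, 242, 241, 240, 242, 247, 247, 247];171 [218, 151, 150, 250, 247, 247, 247, 247, 247, 247, 247, 247, 247];174 [218, 152, 149, 250, 247, 247, 247, 247, 247, 247, 247, 247, 247];177 [210, 151, 144, 250, 247, 247, 247, 247, 247, 247, 247, 247, 247];180 [252, 150, 145, 250, 247, 247, 247, 247, 247, 247, 247, 247, 247];183 [249, 199, 144, 250, 247, 247, 247, 247, 247, 247, 247, 247, 247];186 [245, 246, 134, 250, 247, 247, 247, 247, 247, 248, 241, 246, 248];189 [46, 44, 57, 255, 252, 251, 251, 251, 252, 255, 36, 44, 48];192 [47, 46, 46, 45, 42, 40, 42, 42, 41, 43, 44, 44, 48];
strip [(233, 190, 74), (233, 190, 76), (233, 189, 74), (234, 191, 74), (208, 162, 79), (226, 228, 228), (224, 224, 223), (225, 225, 226), (231, 200, 119), (233, 190, 73), (234, 191, 74), (234, 191, 75), (232, 186, 71), (248, 248, 110), (247, 246, 110)]
```

```bash
cat > m2.py <<'E'
from geo import *
s,f=pickle.load(open("w1.pkl","rb")); W=wcam(s,f); ps=-0.103
ex=np.array([np.cos(ps),np.sin(ps)]); ey=np.array([-np.sin(ps),np.cos(ps)])
for n,uv,z in [("knob",(368.8,179.3),89),("notch",(296.2,132),27),("flagtop",(294,79),34),("flagmean",(295.2,91.3),30),("plunger?",(0,0),100)][:4]:
    P=ray_plane(W,uv,z); print(n,P.round(1),"rail x,y",(ex@P[:2]).round(1),(ey@P[:2]).round(1))
E
python3 m2.py
```

```text
knob [ 437.6 -249.7   89. ] rail x,y 460.9 -203.4
notch [ 491.5 -175.5   27. ] rail x,y 506.9 -124.1
flagtop [ 549.1 -181.2   34. ] rail x,y 564.8 -123.8
flagmean [ 536.6 -180.5   30. ] rail x,y 552.3 -124.4
```

play_rows(dp=[[0.05, -0.98, 0], [0.1, -1.96, 0], [0.16, -2.94, 0], [0.22, -3.92, 0], [0.27, -4.9, 0]], rot=[[0, 0, 0], [0, 0, 0], [0, 0, 0], [0, 0, 0], [0, 0, 0]])

```text
clock: 1.4
eef_pos: [459.4, -7.8, 231.2]
tcp_rot: [3.142, 0.0, -0.103]
contact_force: [0.8, -0.3, 0.7]
opening: 0.002
grasp_force: 0.0
```

```bash
python3 w.py w2
```

```text
1.4 [459.36354236  -7.78332071 231.22892587] [ 3.14158656e+00  3.83661180e-05 -1.02958460e-01] [[-0.001, -0.966, -0.26, 66.96], [1.0, -0.001, -0.001, 1.189], [0.001, -0.26, 0.966, -142.32], [0.0, 0.0, 0.0, 1.0]] [[280.77468056   0.         323.96998719]
 [  0.         280.77468056 200.98229217]
 [  0.           0.           1.        ]]
```

View pics/w2.png

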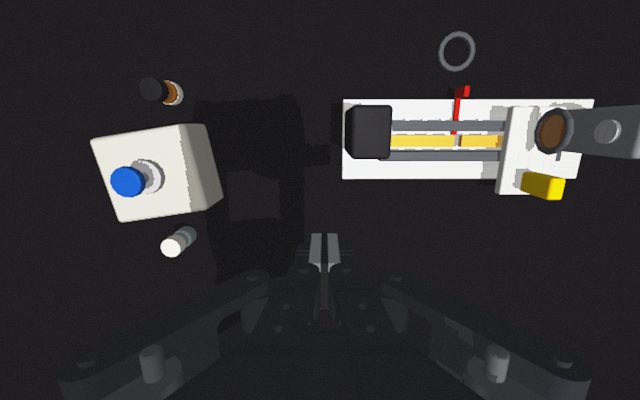

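The plunger head is at about (127,182), the clear vial at (171,246), and the notch at (457,142).

```bash
cat > m3.py <<'E'
from geo import *
s,f=pickle.load(open("w2.pkl","rb")); W=wcam(s,f); ps=-0.103
ex=np.array([np.cos(ps),np.sin(ps)]); ey=np.array([-np.sin(ps),np.cos(ps)])
for a,c,b in blobs(f["color"],(90,140,170,210),(100,120,60),(130,255,255),20):
    P=ray_plane(W,c,98); d=P-s["eef_pos"]; print(a,c,b,P,"units",ex@d[:2]/40,-ey@d[:2]/40)
P=ray_plane(W,(457.5,141.5),27); print("notch",P,ex@P[:2],ey@P[:2])
E
python3 m3.py
```

```text
823 [127.33535844 181.36208991] [110 167  36  30] [492.56468001 185.09487874  98.        ] units 0.3298457974662401 -4.881741374882462
notch [ 490.28584311 -174.24947726   27.        ] 505.60339876898195 -122.915790017708
```

play_rows(dp=[[0.07, -0.98, 0.2], [0.13, -1.95, 0.4], [0.2, -2.93, 0.6], [0.26, -3.9, 0.8], [0.33, -4.88, 1.0]], rot=[[0, 0, 0], [0, 0, 0], [0, 0, 0], [0, 0, 0], [0, 0, 0]])

```text
clock: 1.87
eef_pos: [492.5, 185.0, 190.8]
tcp_rot: [3.141, 0.0, -0.103]
contact_force: [1.5, -0.1, 0.5]
opening: -0.001
grasp_force: 0.0
```

play_rows(dp=[[0, 0, 0.6], [0, 0, 1.2], [0, 0, 1.8], [0, 0, 2.0], [0, 0, 2.0]], rot=[[0, 0, 0], [0, 0, 0], [0, 0, 0], [0, 0, 0], [0, 0, 0]])

```text
clock: 2.28
eef_pos: [491.1, 182.6, 109.3]
tcp_rot: [3.14, 0.004, -0.103]
contact_force: [0.1, 0.1, 1.6]
opening: 0.002
grasp_force: 0.0
```

play_rows(dp=[[0, 0, 0.2], [0, 0, 0.35], [0, 0, 0.5], [0, 0, 0.58], [0, 0, 0.58]], rot=[[0, 0, 0], [0, 0, 0], [0, 0, 0], [0, 0, 0], [0, 0, 0]])

```text
clock: 2.7
eef_pos: [493.8, 183.4, 88.5]
tcp_rot: [-3.141, -0.002, -0.103]
contact_force: [0.1, -0.9, 5.9]
opening: 0.001
grasp_force: 3.4
```

play_rows(dp=[[0, 0, 0.05], [0, 0, 0.08], [0, 0, 0.1], [0, 0, 0.1], [0, 0, 0.1]], rot=[[0, 0, 0], [0, 0, 0], [0, 0, 0], [0, 0, 0], [0, 0, 0]])

```text
clock: 3.12
eef_pos: [494.0, 183.4, 85.9]
tcp_rot: [-3.141, -0.003, -0.103]
contact_force: [-3.3, -2.4, 16.6]
opening: -0.003
grasp_force: 8.6
```

Force is 16.6 N, well above the spring's 8 N, so the plunger is on its stop. I'll hold here briefly, then lift.

play_rows(dp=[[0, 0, 0.02], [0, 0, 0.02], [0, 0, 0.02], [0, 0, 0.02], [0, 0, 0.02]], rot=[[0, 0, 0], [0, 0, 0], [0, 0, 0], [0, 0, 0], [0, 0, 0]])

```text
clock: 3.53
eef_pos: [494.2, 183.5, 85.8]
tcp_rot: [-3.14, -0.003, -0.103]
contact_force: [-5.0, -2.9, 25.7]
opening: -0.004
grasp_force: 13.0
```

play_rows(dp=[[0, 0, -0.3], [0, 0, -0.8], [0, 0, -1.4], [0, 0, -2.2], [0, 0, -3.0]], rot=[[0, 0, 0], [0, 0, 0], [0, 0, 0], [0, 0, 0], [0, 0, 0]])

```text
clock: 3.95
eef_pos: [492.2, 182.9, 204.4]
tcp_rot: [3.141, 0.001, -0.103]
contact_force: [0.7, 0.3, 0.8]
opening: 0.004
grasp_force: 0.0
```

play_rows(dp=[[-0.02, 0.98, 0], [-0.05, 1.96, 0], [-0.07, 2.94, 0], [-0.09, 3.92, 0], [-0.12, 4.9, 0]], rot=[[0, 0, 0], [0, 0, 0], [0, 0, 0], [0, 0, 0], [0, 0, 0]], fingers=0.6, grip_force=30)

```text
clock: 4.37
eef_pos: [467.4, -12.8, 203.8]
tcp_rot: [-3.142, -0.001, -0.102]
contact_force: [0.9, -0.8, -0.9]
opening: 0.598
grasp_force: 0.0
```

play_rows(dp=[[-0.02, 0.98, 0], [-0.05, 1.96, 0], [-0.07, 2.94, 0], [-0.09, 3.92, 0], [-0.12, 4.9, 0]], rot=[[0, 0, 0], [0, 0, 0], [0, 0, 0], [0, 0, 0], [0, 0, 0]])

```text
clock: 4.78
eef_pos: [442.5, -207.8, 203.7]
tcp_rot: [3.141, -0.001, -0.103]
contact_force: [1.3, 1.0, 0.3]
opening: 0.602
grasp_force: 0.0
```

```bash
python3 w.py w3; cat > m4.py <<'E'
from geo import *
import sys
s,f=pickle.load(open(sys.argv[1]+".pkl","rb")); W=wcam(s,f); ps=-0.103
ex=np.array([np.cos(ps),np.sin(ps)]); ey=np.array([-np.sin(ps),np.cos(ps)])
h=cv2.cvtColor(np.ascontiguousarray(f["color"]),cv2.COLOR_RGB2HSV)
for lo,nm in ((60,"all"),(200,"top")):
  for a,c,b in blobs(f["color"],(150,60,600,230),(22,120,lo),(35,255,255),40):
    c=b[:2]+b[2:]/2-.5
    P=ray_plane(W,c,89); d=P-s["eef_pos"]; print(nm,a,c,b,P.round(1),"units",(ex@d[:2]/40).round(2),(-ey@d[:2]/40).round(2))
E
python3 m4.py w3
```

```text
4.7833 [ 442.45244395 -207.75050949  203.73488281] [ 3.14127926e+00 -1.11843399e-03 -1.03003125e-01] [[-0.001, -0.966, -0.26, 66.96], [1.0, -0.001, -0.001, 1.189], [0.001, -0.26, 0.966, -142.319], [0.0, 0.0, 0.0, 1.0]] [[280.77468056   0.         323.96998719]
 [  0.         280.77468056 200.98229217]
 [  0.           0.           1.        ]]
all 910 [243.  145.5] [202 140  83  12] [ 499.2 -141.4   89. ] units 1.24 -1.8
all 474 [313.5 145.5] [294 140  40  12] [ 492.6 -204.5   89. ] units 1.24 -0.21
all 570 [365.  195.5] [355 180  21  32] [ 441.5 -247.6   89. ] units 0.08 0.99
top 910 [243.  145.5] [202 140  83  12] [ 499.2 -141.4   89. ] units 1.24 -1.8
top 474 [313.5 145.5] [294 140  40  12] [ 492.6 -204.5   89. ] units 1.24 -0.21
top 393 [367. 199.] [359 187  17  25] [ 437.9 -249.2   89. ] units -0.01 1.04
```

View pics/w3.png

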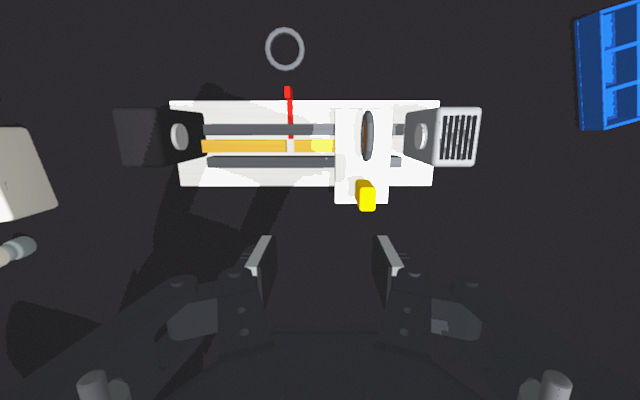

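The open fingers are at (265,260) and (390,260), with the knob top at (367,199). It agrees with the first fix to within 1 mm.

play_rows(dp=[[0, 0.5, 0], [-0.01, 1.05, 0.2], [-0.01, 1.05, 0.8], [-0.01, 1.05, 1.4], [-0.01, 1.05, 2.0]], rot=[[0, 0, 0], [0, 0, 0], [0, 0, 0], [0, 0, 0], [0, 0, 0]])

```text
clock: 5.25
eef_pos: [438.4, -248.2, 122.9]
tcp_rot: [3.141, -0.002, -0.104]
contact_force: [1.5, -0.3, -0.4]
opening: 0.602
grasp_force: 0.0
```

play_rows(dp=[[0, 0, 0.5], [0, 0, 1.0], [0, 0, 1.4], [0, 0, 1.6], [0, 0, 1.6]], rot=[[0, 0, 0], [0, 0, 0], [0, 0, 0], [0, 0, 0], [0, 0, 0]])

```text
clock: 5.67
eef_pos: [437.3, -246.9, 57.9]
tcp_rot: [-3.14, 0.002, -0.103]
contact_force: [0.2, 0.1, 0.3]
opening: 0.601
grasp_force: 0.0
```

play_rows(dp=[[0, 0, 0], [0, 0, 0], [0, 0, 0], [0, 0, 0], [0, 0, 0]], rot=[[0, 0, 0], [0, 0, 0], [0, 0, 0], [0, 0, 0], [0, 0, 0]], fingers=0, grip_force=30)

```text
clock: 6.08
eef_pos: [439.0, -247.9, 60.5]
tcp_rot: [3.141, -0.002, -0.103]
contact_force: [-1.0, 0.3, 8.2]
opening: 0.182
grasp_force: 31.3
```

play_rows(dp=[[0, -0.2, 0], [0, -0.5, 0], [0, -0.9, 0], [0, -1.3, 0], [0, -1.6, 0]], rot=[[0, 0, 0], [0, 0, 0], [0, 0, 0], [0, 0, 0], [0, 0, 0]])

```text
clock: 6.5
eef_pos: [445.6, -183.8, 60.5]
tcp_rot: [3.14, -0.002, -0.103]
contact_force: [-2.3, -3.7, 6.9]
opening: 0.179
grasp_force: 31.3
```

```bash
python3 w.py w4 | cut -c1-120; cat > m5.py <<'E'
from geo import *
import sys
s,f=pickle.load(open(sys.argv[1]+".pkl","rb")); W=wcam(s,f); ps=-0.103
ey=np.array([-np.sin(ps),np.cos(ps)]); print("tcp rail y",ey@s["eef_pos"][:2])
for a,c,b in blobs(f["color"],(150,40,600,230),(0,130,90),(6,255,255),20):
    c=(c[0],b[1]+3); P=ray_plane(W,c,34); print("flag",a,b,P,ey@P[:2])
E
python3 m5.py w4
```

```text
6.5 [ 445.59445045 -183.75907985   60.45873119] [ 3.14033891e+00 -2.06316587e-03 -1.02545326e-01] [[-0.001, -0.966, -0.2
 [  0.         280.77468056 200.98229217]
 [  0.           0.           1.        ]]
tcp rail y -136.9700720101516
flag 278 [292  51  13  27] [ 551.03048918 -181.49654551   34.        ] -123.87880864289467
flag 139 [296  79  10  15] [ 536.75182194 -181.30922402   34.        ] -125.16058357545786
```

View pics/w4.png

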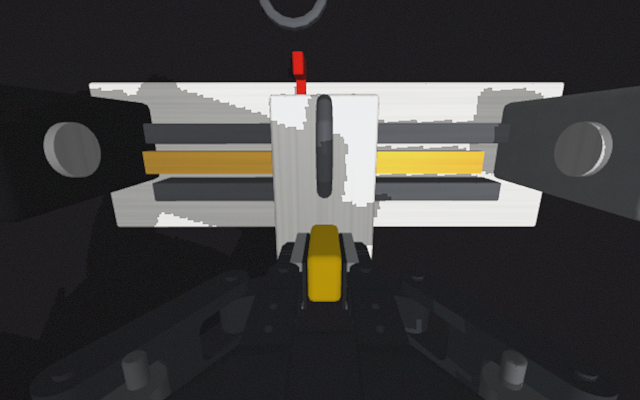

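The knob is held, and the flag at (298,52) is about 13 mm ahead along the rail. I'll move in small steps and watch the force.

play_rows(dp=[[0, -0.05, 0], [0, -0.1, 0], [0, -0.15, 0], [0, -0.18, 0], [0, -0.18, 0]], rot=[[0, 0, 0], [0, 0, 0], [0, 0, 0], [0, 0, 0], [0, 0, 0]])

```text
clock: 6.97
eef_pos: [446.3, -176.8, 60.4]
tcp_rot: [3.141, -0.002, -0.102]
contact_force: [-0.6, 0.8, 8.9]
opening: 0.185
grasp_force: 31.6
```

play_rows(dp=[[0, -0.02, 0], [0, -0.04, 0], [0, -0.04, 0], [0, -0.04, 0]], rot=[[0, 0, 0], [0, 0, 0], [0, 0, 0], [0, 0, 0]])

```text
clock: 7.3
eef_pos: [446.4, -175.3, 60.4]
tcp_rot: [3.141, -0.002, -0.103]
contact_force: [-2.5, -1.2, 8.1]
opening: 0.182
grasp_force: 31.6
```

play_rows(dp=[[0, -0.02, 0], [0, -0.04, 0], [0, -0.04, 0], [0, -0.04, 0]], rot=[[0, 0, 0], [0, 0, 0], [0, 0, 0], [0, 0, 0]])

```text
clock: 7.63
eef_pos: [446.5, -173.7, 60.4]
tcp_rot: [3.141, -0.002, -0.103]
contact_force: [-2.5, -0.4, 9.4]
opening: 0.183
grasp_force: 31.6
```

play_rows(dp=[[0, -0.03, 0], [0, -0.03, 0], [0, -0.03, 0]], rot=[[0, 0, 0], [0, 0, 0], [0, 0, 0]])

```text
clock: 7.88
eef_pos: [446.7, -172.4, 60.4]
tcp_rot: [3.141, -0.002, -0.103]
contact_force: [-0.8, 1.3, 8.3]
opening: 0.184
grasp_force: 31.6
```

play_rows(dp=[[0, -0.03, 0], [0, -0.03, 0], [0, -0.03, 0]], rot=[[0, 0, 0], [0, 0, 0], [0, 0, 0]])

```text
clock: 8.13
eef_pos: [446.9, -171.0, 60.4]
tcp_rot: [3.142, -0.002, -0.103]
contact_force: [-2.2, 3.8, 8.7]
opening: 0.184
grasp_force: 31.7
```

play_rows(dp=[[0, -0.03, 0], [0, -0.03, 0], [0, -0.03, 0]], rot=[[0, 0, 0], [0, 0, 0], [0, 0, 0]])

```text
clock: 8.38
eef_pos: [447.0, -169.7, 60.4]
tcp_rot: [-3.142, -0.002, -0.103]
contact_force: [-1.1, 3.4, 8.4]
opening: 0.185
grasp_force: 31.7
```

The tool is now being pulled along +y, so the ball has reached the notch edge. I'll keep stepping until the force reverses.

play_rows(dp=[[0, -0.03, 0], [0, -0.03, 0], [0, -0.03, 0]], rot=[[0, 0, 0], [0, 0, 0], [0, 0, 0]])

```text
clock: 8.63
eef_pos: [447.1, -169.1, 60.4]
tcp_rot: [3.141, -0.002, -0.102]
contact_force: [-2.3, -1.3, 8.0]
opening: 0.181
grasp_force: 31.6
```

play_rows(dp=[[0, -0.03, 0], [0, -0.03, 0], [0, -0.03, 0]], rot=[[0, 0, 0], [0, 0, 0], [0, 0, 0]])

```text
clock: 8.88
eef_pos: [447.2, -168.3, 60.4]
tcp_rot: [3.14, -0.002, -0.102]
contact_force: [-3.1, -4.6, 8.0]
opening: 0.186
grasp_force: 31.5
```

The force reversed at y ≈ -169.2. I'll step back slightly and settle.

play_rows(dp=[[0, 0.02, 0], [0, 0.02, 0], [0, 0.02, 0], [0, 0.02, 0], [0, 0.02, 0]], rot=[[0, 0, 0], [0, 0, 0], [0, 0, 0], [0, 0, 0], [0, 0, 0]])

```text
clock: 9.3
eef_pos: [447.1, -168.9, 60.4]
tcp_rot: [3.141, -0.002, -0.102]
contact_force: [-3.1, -3.7, 8.9]
opening: 0.18
grasp_force: 31.5
```

```bash
python3 w.py w5 | head -1| cut -c1-100; python3 m5.py w5; python3 - <<'E'
import cv2; im=cv2.imread("pics/w5.png")[20:320,180:460]; cv2.imwrite("pics/c5.png",cv2.resize(im,None,fx=2,fy=2))
E
```

```text
9.3 [ 447.06118041 -168.9261862    60.43079018] [ 3.14052151e+00 -1.74403522e-03 -1.02492818e-01] [[
tcp rail y -122.06498370891985
flag 273 [319  51  12  24] [ 550.98302244 -181.00765261   34.        ] -123.39738721469824
flag 123 [319  79  11  15] [ 536.85952898 -179.37692658   34.        ] -123.22745273752449
```

View pics/c5.png

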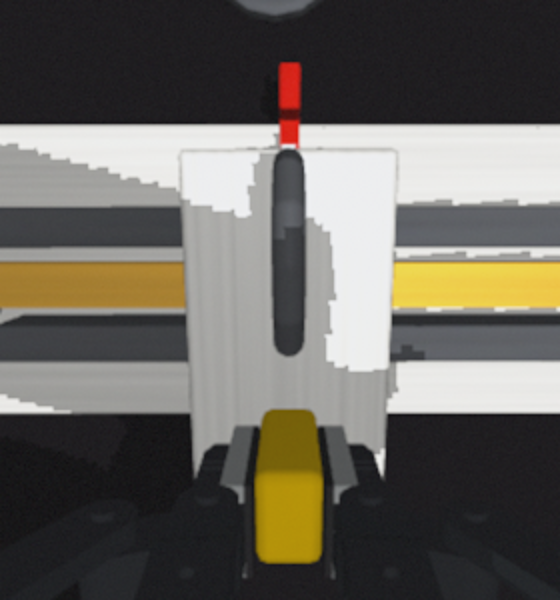

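The flag (column 290 of the crop), filter (289) and knob (288) line up. I'll take out the last residual force and settle.

play_rows(dp=[[0, 0.01, 0], [0, 0.01, 0], [0, 0.01, 0], [0, 0.01, 0], [0, 0.01, 0]], rot=[[0, 0, 0], [0, 0, 0], [0, 0, 0], [0, 0, 0], [0, 0, 0]])

```text
clock: 9.77
eef_pos: [447.1, -169.1, 60.4]
tcp_rot: [3.141, -0.002, -0.103]
contact_force: [-2.5, -1.3, 8.1]
opening: 0.182
grasp_force: 31.6
```

```bash
python3 - <<'E'
from rig import telemetry, optics, r
s=telemetry.sense(); print(s["eef_pos"],s["contact_force"],s["grasp_force"],s["qvel"].round(4))
print(r.sign_off())
E
```

```text
[ 447.08021664 -169.13029313   60.43856635] [-2.46359837 -1.33609654  8.05189413] 31.566683650016785 [ 0.0003 -0.0006 -0.0001 -0.0005  0.0021  0.0011]
the job is handed in; nothing more can be done
None
```

The job is handed in, with no verdict returned: I pressed the plunger to its stop, held it and released it, then slid the carriage into the notch at the red flag, where the gripper still holds the knob at about 31 N.

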